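Shift the tube roller into third

TASK

Set the tube roller's selector lever to third speed: with closed fingertips push its knob along the left track to neutral, across the H-shaped gate, then forward (away from the robot) until it is fully home in the third slot, the far end of the right-hand track; do not run it into the fourth slot, the near end of that track. Only push the lever, gently, and never grip it; leave the tubes, the dish and everything else where they are, and end with the hand clear.

Things in the scene. Friction and masses are not known exactly. Their poses are not given: they have to be found in the camera images.
- roller: White benchtop tube roller, 270 mm wide, 215 mm deep, fixed to the worktop. Origin: on the worktop straight under the lever's pivot and the gate's centre. Its x axis points forward (away from the robot), y to the left, z up; it may be yawed. All offsets below are along these axes. From x -58 to 58 and y -135 to 135 mm its top is flat, 75 mm high; the gate lies in the middle of it.
- gate_centre (a point): Centre of the H-shaped gate in a 5 mm steel sheet, at its top (75 mm high). Two tracks run forward-back, at y = +20 mm (left) and y = -20 mm (right), each 18 mm wide, open from x = -33 to 33 mm, joined by an 18 mm wide cross channel at x = 0 (neutral), inner corners rounded by 4 mm. First slot: left track forward; second: left, back; third: right, forward; fourth: right, back.
- third_end (a point): Point level with the top of the gate sheet where the lever's stem stands when fully home in the third slot (right track, forward end): 26 mm forward and 20 mm right of the gate's centre.
- roller_mid (a point): Top of the middle of three rubber rollers that lie along y behind the gate, at x = 78, 108 and 138 mm; their tops are 62 mm above the worktop, the end cheeks 66 mm, the tubes on them reach 76 mm.
- pivot (a point): Pivot about which the lever tilts both ways, 15 mm above the worktop under the gate's centre. Fixed to the roller. Mind the room (world frame): an analyser fills y over 0.42 m from x = 0.45 m on, up to 0.44 m high, and a glass shelf hangs 0.54 m above the worktop where x is over 0.58 m and y under 0.03 m.
- knob (a point): Centre of the black ball knob, 28 mm in diameter, on the steel stem (10 mm) of the lever, 115 mm from the pivot: 130 mm high upright, about 115 mm in the corners of the H, where it stands 45 mm forward or back and 36 mm to the side of the gate's centre. The gate's walls guide the stem. A push of 2 to 3 N on the knob moves it; it stays where left (friction, no spring) and cannot be pulled out.
- cross (a joint): Sideways tilt of the lever in rad, positive to the right (roller's -y): about -0.335 in the left track, 0 in the middle, +0.335 in the right track (play of about 0.04 either way).
- stick (a joint): Forward tilt of the lever in rad, positive forward (roller's +x): 0 in the cross channel (play of 0.05 to 0.08 either way), about +0.40 fully home in a forward slot, -0.40 in a back slot. It starts anywhere along the left track.
- tube_1: Blood tube with coloured cap, 17 mm thick, 88 mm long, lying along y in the valley between the first and second rollers. Bystander; origin at its underside.
- tube_2: The same kind of tube, lying in the valley between the second and third rollers. Bystander; origin at its underside.
- dish: Petri dish, 59 mm across, 12 mm high, standing on the flat top of the roller to the right of the gate. Bystander; origin at its underside.
- brown_bottle: Brown bottle with white cap, 46 mm across, 85 mm high, standing to the right of the roller. Bystander; origin at its underside.
- yellow_cup: Sample cup with yellow lid, 62 mm across, 67 mm high, standing on the worktop behind the roller. Bystander; origin at its underside.
- stain_bottle: Small dark blue bottle with white cap, 34 mm across, 67 mm high, standing to the right of the roller. Bystander; origin at its underside.
- tape: Roll of brown tape, 96 mm across, 48 mm high, on the worktop further right. Bystander; origin at its underside.
- pack: Clear box of glass slides, 79 x 114 x 41 mm, on the worktop further right. Bystander; origin at its underside.

How it is judged:
By the outcome, as a careful person would: the job done as asked, in the order asked, and still so for the second after the job is handed in, with the robot touching nothing.
It also fails if it takes over 67 s, if anything falls off the work surface, if the arm or the gripper's body presses on something with over 40 N, if the wrist force passes 120 N, or if a joint passes its speed limit or range.

ROBOT

A 6-joint arm with a two-finger parallel gripper is mounted at the origin on a cart in front of the work surface, level with it; the furniture and walls round the work are solid. World frame = base frame: x ahead of the robot, y to its left, z up, the work surface at z = 0. Lengths are in mm, angles in rad, forces in N, time in s.
With the tool pointing down it reaches from about 275 to 1000 mm from the base axis. Payload 8.4 kg.
Tool frame: the origin (TCP) lies at the very end of the fingers, on their centre line; the grasp point (between the pads) lies 19 mm behind it; y points along the fingers, x is the direction in which the jaws open and shut, and the axes are right-handed (so a half turn about y gives the same grasp; the last joint's range is limited). The gripper opens to 85 mm and grips with 20 to 120 N. Pads are 22 mm wide; open, the fingers measure 114 mm over their backs; the gripper's body (76 mm by 85 mm) begins 54 mm behind the grasp point. The pads swing forward as they close: fully open they stand 13 mm farther back than shut.
Start: joints at [1.13, 0.353, 1.633, -0, 1.155, -0.002], TCP at [265.532, 565.792, 231.281] pointing down, gripper open.
Joint ranges: [-2.63, 2.63], [-0.92, 2.1], [0.06, 2.66], [-1.3, 4.44], [0, 2.69], [-3.02, 3.02]. Speed limits (rad/s): [2.22, 2.22, 2.79, 3.14, 3.14, 3.14].

INTERFACE

Orientations are given as [roll, pitch, yaw] about the fixed x, y, z axes, in that order (R = Rz(yaw) Ry(pitch) Rx(roll)).
In Python, from rig import r gives the robot as it stands.
- The arm moves only by the tool servo_tool, never from a script. Its argument "motion" is a list of rows, each a list of 7 numbers: the opening, from -1 (shut) to 1 (fully open), then the shift along the tool's x, y, z in m, then the turn, a rotation vector about the tool's x, y, z in units of 10 degrees (1.0 is 10 degrees). A call has 1 to 12 rows; each row is the pose to reach, as a shift and turn from the pose commanded when the call began, along the tool's axes at that moment; what a row does not reach only later rows make up. A row lasts 1/8 s, in which the tool goes at most 62.5 mm and 10.7 degrees, less where a joint would pass 70% of its speed; a pose out of reach is approached as far as the arm can. A call with a gripper value outside its range is refused whole. The fingers move at their own pace and stop on an object; "grip_force" is the grip in N (left out, the last holds). Time passes only in rows, so rows that repeat a pose let the fingers close. It gives the time, the measured TCP pose, the force and the opening at its end, in the units of the state.
- r.sense(): the state, without advancing time (a new reading comes with each control period).
- r.grab_frame(name): name is "side" or "top"; returns the picture (420x560x3 uint8, red, green, blue); there is no depth.
- r.calibration(name): a dict with "fx", "fy", "cx", "cy" (pixels), "R" (3x3) and "t" (3): a world point X has camera coordinates R X + t. Camera axes: x right, y down, z forward; pixel columns grow to the right and rows downward; lengths in mm; the calibration is good to about 2 mm. A picture is of the moment at which its call begins. calibration takes no time and is no camera call.
- r.sign_off(): hands the job in, once; it reports no verdict.
The state is a dict: "clock": time; "qpos": joint angles; "qvel": joint speeds; "joint_efforts": joint torques, N m; "eef_pos": TCP position; "tcp_rot": TCP orientation; "contact_force": force on the tool from outside, world axes, zero at the start; "wrist_torque": the same for the moment, N m; "opening": opening from 0.0 (shut) to 1.0 (fully open).
Only numpy, scipy, OpenCV 4.12 (cv2) and the standard library are available. Lean on these libraries where they do the work, as an engineer would, in place of code of your own. Each camera call takes 0.05 s, during which the arm holds its last target. There are 200 camera calls.

## Working session

There is one attempt and no reset: what is moved stays moved. The work goes in short steps, Python scripts to look and compute and a tool call to move; the robot and the scene stay as the last step left them, time stands still between calls to the robot, and variables do not carry over. Pictures are saved under pics/ and viewed, on a budget of 10 in all, crops included, one or two more only if the job needs it, and the job is handed in when it is done.

Besides the shell and the picture viewer there is one more tool, called after "Call:" by a JSON object that holds its "name" and its "arguments". servo_tool: Moves the arm, as the interface text tells. Its arguments: {"type":"object","properties":{"motion":{"type":"array","items":{"type":"array","items":{"type":"number"}}},"grip_force":{"type":"number"}},"required":["motion"]}

```bash
mkdir -p pics; python3 - <<'E'
from rig import r
import cv2,numpy as np
for n in("side","top"):
    im=r.grab_frame(n); cv2.imwrite(f"pics/{n}0.png",im[:,:,::-1]); c=r.calibration(n); print(n,c)
    print("cam pos",-np.array(c["R"]).T@np.array(c["t"]))
print(r.sense())
E
```

```text
side {'fx': 414.00560663738105, 'fy': 414.00560663738105, 'cx': 279.95010627663976, 'cy': 202.6903765694356, 'R': array([[ 0.45358997, -0.8911756 , -0.00788591],
       [-0.76084613, -0.38261695, -0.52413495],
       [ 0.46407899,  0.24374232, -0.85159871]]), 't': array([-253.83367068,  477.2208982 ,  813.98929387])}
cam pos [ 100.47274592 -242.02121088  941.31867579]
top {'fx': 458.96466787190064, 'fy': 458.96466787190064, 'cx': 286.70836258922526, 'cy': 198.70036770164626, 'R': array([[ 0.02649825, -0.99964731, -0.00175911],
       [-0.97863719, -0.02558234, -0.20399706],
       [ 0.20388011,  0.00712709, -0.97896992]]), 't': array([ -21.83834362,  576.35162972, 1167.528447  ])}
cam pos [ 326.58198193  -15.40729818 1260.51085403]
{'clock': 0.1, 'qpos': array([ 1.12956342e+00,  3.53567952e-01,  1.63405321e+00, -1.47774478e-05,
        1.15521346e+00, -2.40656433e-03]), 'qvel': array([-0.00048919, -0.00390153, -0.00165314, -0.00071402,  0.00115411,
        0.00179025]), 'joint_efforts': array([ 2.34027075e-04, -6.06365490e+01, -3.42814744e+01, -1.72515734e-04,
        4.12837762e-03,  1.66286731e-05]), 'eef_pos': array([265.37366808, 565.39160445, 230.64639693]), 'tcp_rot': array([-1.57080685e+00,  1.24198946e-03,  1.13197595e+00]), 'contact_force': array([0.7028008 , 0.36474251, 0.01709953]), 'wrist_torque': array([ 0.00280339, -0.00666775, -0.01598507]), 'opening': 1.006518695891598}
```

View pics/side0.png

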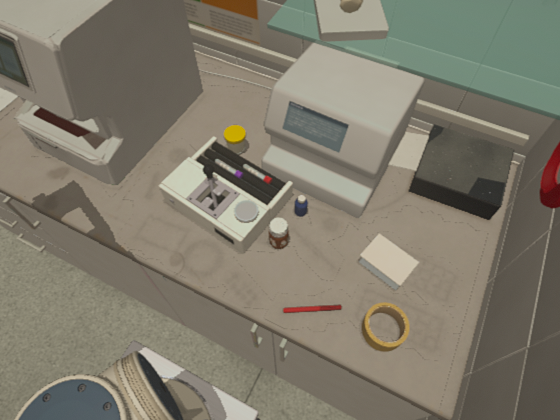

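View pics/top0.png

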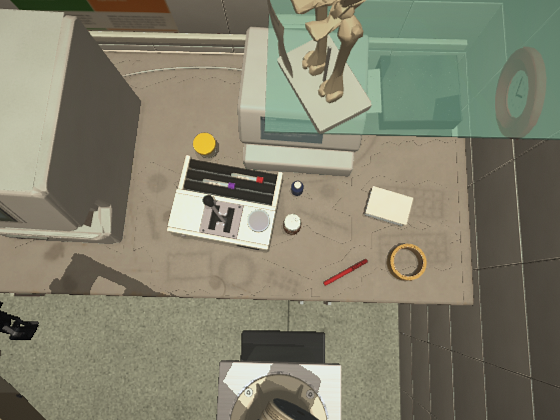

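The side view shows the roller near (225,195), with the black knob at about (210,170). In the top view the gate is at about (221,217) and the knob at (208,201), in the left-forward area. Next I enlarge both.

```bash
python3 - <<'E'
import cv2,numpy as np
t=cv2.imread("pics/top0.png")[150:255,160:290]; s=cv2.imread("pics/side0.png")[130:255,150:300]
t=cv2.resize(t,None,fx=6,fy=6,interpolation=cv2.INTER_CUBIC); s=cv2.resize(s,None,fx=4,fy=4,interpolation=cv2.INTER_CUBIC)
def grid(im,f,x0,y0):
    for k in range(0,im.shape[1],10*f): cv2.putText(im,str(x0+k//f),(k,8),0,.3,(0,0,255)); cv2.line(im,(k,0),(k,im.shape[0]),(0,200,0),1) if (k//f)%20==0 else 0
    for k in range(0,im.shape[0],10*f): cv2.putText(im,str(y0+k//f),(0,k+8),0,.3,(0,0,255)); cv2.line(im,(0,k),(im.shape[1],k),(0,200,0),1) if (k//f)%20==0 else 0
grid(t,6,160,150); cv2.imwrite("pics/t1.png",t[:600]); grid(s,4,150,130); cv2.imwrite("pics/s1.png",s)
E
```

```text
(no output)
```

View pics/t1.png

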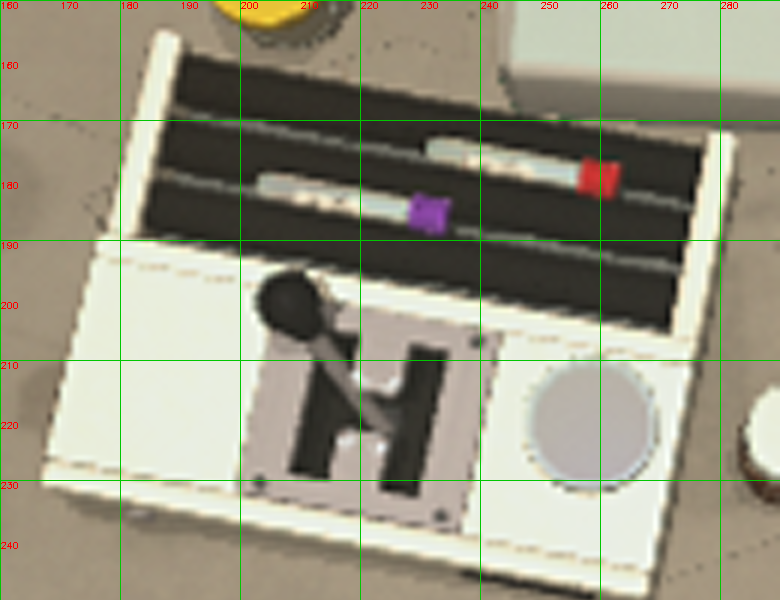

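View pics/s1.png

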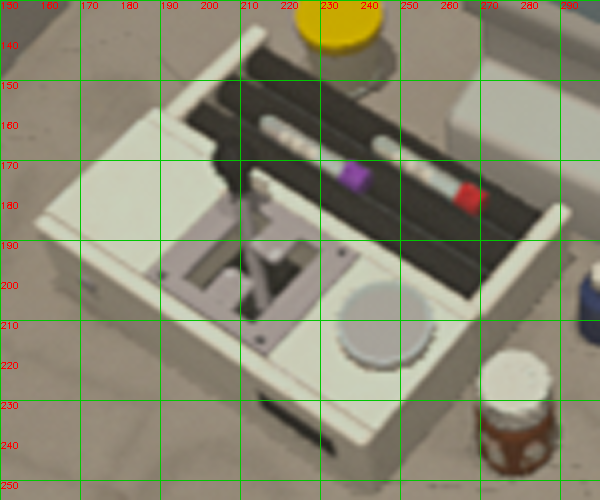

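The top crop puts the knob at about pixel (208.7,200.8). The H's right track has corners at crop (411,345), (449,351), (380,490) and (418,497). The left track's near end is at crop (290,472) to (328,479). In the side view the knob is at about (208.2,169).

```bash
cat > h.py <<'E'
import numpy as np
from rig import r
def ray(n,p):
    c=r.calibration(n);R=np.array(c["R"]);d=R.T@[(p[0]-c["cx"])/c["fx"],(p[1]-c["cy"])/c["fy"],1];return -R.T@np.array(c["t"]),d/np.linalg.norm(d)
def onz(n,p,z): o,d=ray(n,p);return o+d*(z-o[2])/d[2]
def tri(a,b):
    o,d=ray("top",a);p,e=ray("side",b);k=np.linalg.lstsq(np.c_[d,-e],p-o,rcond=None)[0];A=o+d*k[0];B=p+e*k[1];return (A+B)/2,np.linalg.norm(A-B)
def proj(n,X):
    c=r.calibration(n);q=np.array(c["R"])@X+np.array(c["t"]);return np.array([c["cx"]+c["fx"]*q[0]/q[2],c["cy"]+c["fy"]*q[1]/q[2]])
E
python3 - <<'E'
from h import *
T=lambda x,y:(160+(x-3)/6+.5-.0,150+(y-3)/6+.5)
S=lambda x,y:(150+x/4,130+y/4)
P={k:onz("top",T(*v),75) for k,v in dict(rfl=(411,345),rfr=(449,351),rbl=(380,490),rbr=(418,497),lbl=(290,472),lbr=(328,479)).items()}
for k in P: print(k,P[k].round(1))
rb=(P['rbl']+P['rbr'])/2; rf=(P['rfl']+P['rfr'])/2; lb=(P['lbl']+P['lbr'])/2
print("len",np.linalg.norm(rf-rb),"sep",np.linalg.norm(lb-rb))
f=rf-rb; l=lb-rb; a1=np.arctan2(f[1],f[0]);a2=np.arctan2(-l[0],l[1]);print("yaw",a1,a2)
a=(a1*66+a2*40)/106; X=np.array([np.cos(a),np.sin(a),0]);Y=np.array([-np.sin(a),np.cos(a),0])
g=(rb+rf)/2+20*Y; print("gate",g, (lb+33*X-20*Y))
for a_,b_ in [((478,341),(341,252)),((260,481),(163,275)),((441,515),(260,340))]:
    p,e=tri(T(*a_),S(*b_)); print("screw",p.round(1),e.round(1),((p-g)@X).round(1),((p-g)@Y).round(1))
# roller corners: near left/right of top
for v in [(42,480),(640,590)]:
    p=onz("top",T(*v),75);print("corner",((p-g)@X).round(1),((p-g)@Y).round(1))
p,e=tri(T(292,305),S(233,158));print("knob",p,e,(p-g)@X,(p-g)@Y)
p=onz("top",T(292,305),115);print("knob115",p,(p-g)@X,(p-g)@Y)
for n in("top","side"): print(n,proj(n,g))
E
```

```text
rfl [545.9 145.6  75. ]
rfr [543.6 128.8  75. ]
rbl [481.6 155.6  75. ]
rbr [479. 139.  75.]
lbl [488.5 195.1  75. ]
lbr [485.8 178.5  75. ]
len 65.20614710977625 sep 40.04711396972573
yaw -0.15647867340601093 -0.17122167047144043
gate [515.76321849 161.98156693  75.        ] [516.49630442 161.72396458  75.        ]
screw [547.3 116.8  77.4] 2.0 38.4 -39.5
screw [483.9 208.2  75. ] 0.9 -38.9 40.5
screw [470.7 129.   76.8] 1.5 -39.2 -39.8
corner -55.8 133.2
corner -54.0 -131.0
knob [551.75622301 190.21433177 125.49646344] 1.5792497609848788 30.9665911843547 33.66980272397214
knob115 [554.40086655 191.55105395 115.        ] 33.360931046570514 35.41568423897665
top [221.62366193 218.64426652]
side [213.62827614 196.05853506]
```

Both views agree. The gate is at (516,162,75) with yaw -0.163, and track length and spacing check out at 65 and 40 mm. The knob is at about roller-local (32,35,120). I'll shut the fingers, align the tool with the roller, and go in front of the analyser to a point above and forward of the knob.

Call:
{"name": "servo_tool", "arguments": {"motion": [[-1,-0.065,0,-0.046,0,1,0],[-1,-0.125,0,-0.09,0,2,0],[-1,-0.19,0,-0.135,0,3,0],[-1,-0.263,0,-0.184,0,4,0],[-1,-0.263,0,-0.184,0,5,0],[-1,-0.263,0,-0.184,0,6,0],[-1,-0.253,0,-0.24,0,7,0],[-1,-0.243,0,-0.295,0,7.42,0],[-1,-0.233,0,-0.35,0,7.42,0],[-1,-0.22,0,-0.405,0,7.42,0],[-1,-0.205,0,-0.462,0,7.42,0],[-1,-0.205,0,-0.462,0,7.42,0]]}}

```text
clock: 1.6
eef_pos: [599.8, 182.8, 230.2]
tcp_rot: [-1.571, -0.001, -0.165]
contact_force: [-0.2, 1.3, -0.7]
opening: -0.007
```

Call:
{"name": "servo_tool", "arguments": {"motion": [[-1,0,0.04,0,0,0,0],[-1,0,0.08,0,0,0,0],[-1,0,0.105,0,0,0,0],[-1,0,0.125,0,0,0,0],[-1,0,0.125,0,0,0,0]]}}

```text
clock: 2.22
eef_pos: [595.4, 183.8, 105.0]
tcp_rot: [-1.572, 0.003, -0.163]
contact_force: [-0.1, 0.2, 0.1]
opening: -0.002
```

```bash
cat > shot.py <<'E'
import sys,cv2,numpy as np
from h import *
t=r.grab_frame("top")[150:255,160:290,::-1]; s=r.grab_frame("side")[110:255,150:300,::-1]
t=cv2.resize(t,None,fx=3,fy=4,interpolation=2) if 0 else cv2.resize(t,None,fx=3.05,fy=3.05,interpolation=2); s=cv2.resize(s,None,fx=2.6,fy=2.6,interpolation=2)
H=max(t.shape[0],s.shape[0]);o=np.zeros((H,t.shape[1]+s.shape[1],3),np.uint8);o[:t.shape[0],:t.shape[1]]=t;o[:s.shape[0],t.shape[1]:]=s
cv2.imwrite(f"pics/{sys.argv[1]}.png",o);print(o.shape,t.shape);q=r.sense();print(q["eef_pos"],q["contact_force"])
E
python3 shot.py a1
```

```text
(377, 786, 3) (320, 396, 3)
[596.97342936 184.21045505 107.02143729] [0.51420157 0.10355924 0.93977307]
```

View pics/a1.png

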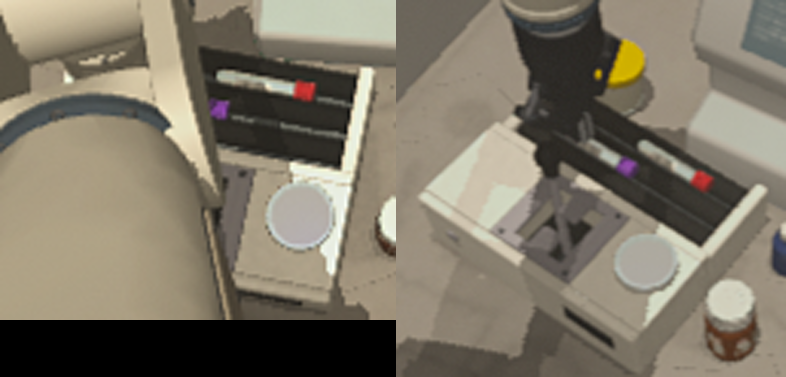

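The side view shows the fingers down, just beyond the knob, and clear of the tubes. I now push back slowly, looking for contact.

Call:
{"name": "servo_tool", "arguments": {"motion": [[-1,-0.005,0,0,0,0,0],[-1,-0.01,0,0,0,0,0],[-1,-0.013,0,0,0,0,0],[-1,-0.013,0,0,0,0,0]]}}

```text
clock: 2.82
eef_pos: [583.6, 186.2, 106.5]
tcp_rot: [-1.571, -0.0, -0.163]
contact_force: [0.4, -0.2, -0.1]
opening: 0.001
```

Call:
{"name": "servo_tool", "arguments": {"motion": [[-1,-0.003,0,0,0,0,0],[-1,-0.006,0,0,0,0,0]]}}

```text
clock: 3.08
eef_pos: [579.1, 187.3, 106.9]
tcp_rot: [-1.57, -0.002, -0.163]
contact_force: [3.3, -0.7, 2.7]
opening: 0.001
```

Call:
{"name": "servo_tool", "arguments": {"motion": [[-1,-0.003,0,0,0,0,0],[-1,-0.006,0,0,0,0,0]]}}

```text
clock: 3.32
eef_pos: [572.2, 188.1, 106.5]
tcp_rot: [-1.57, -0.001, -0.163]
contact_force: [3.8, 0.3, 1.9]
opening: 0.003
```

Call:
{"name": "servo_tool", "arguments": {"motion": [[-1,-0.003,0,0,0,0,0],[-1,-0.006,0,0,0,0,0]]}}

```text
clock: 3.58
eef_pos: [565.7, 189.0, 106.2]
tcp_rot: [-1.571, 0.0, -0.163]
contact_force: [2.4, -0.8, 2.5]
opening: -0.001
```

Call:
{"name": "servo_tool", "arguments": {"motion": [[-1,-0.003,0,0,0,0,0],[-1,-0.006,0,0,0,0,0],[-1,-0.009,0,0,0,0,0],[-1,-0.012,0,0,0,0,0],[-1,-0.015,0,0,0,0,0],[-1,-0.017,0,0,0,0,0],[-1,-0.017,0,0,0,0,0]]}}

```text
clock: 4.45
eef_pos: [549.0, 191.7, 106.2]
tcp_rot: [-1.571, 0.0, -0.163]
contact_force: [1.0, -0.2, 1.1]
opening: 0.001
```

Call:
{"name": "servo_tool", "arguments": {"motion": [[-1,0.01,0,0,0,0,0],[-1,0.02,0,0,0,0,0],[-1,0.02,-0.05,0,0,0,0],[-1,0.02,-0.1,0,0,0,0],[-1,0,-0.1,0.03,0,0,0],[-1,-0.029,-0.1,0.06,0,0,0],[-1,-0.029,-0.1,0.06,0,0,0]]}}

```text
clock: 5.32
eef_pos: [529.6, 257.2, 206.2]
tcp_rot: [-1.571, 0.001, -0.161]
contact_force: [-0.3, 0.0, 0.1]
opening: 0.003
```

```bash
python3 shot.py a2
```

```text
(377, 786, 3) (320, 396, 3)
[530.75356818 255.58904295 206.12413717] [ 0.17186308 -0.42090234  0.47394079]
```

View pics/a2.png

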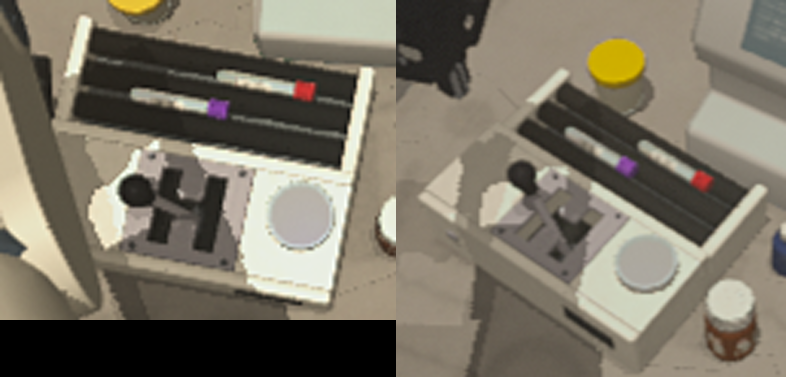

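The arm is now left of the roller and both cameras see the knob: top crop (136,190), side crop (522,176).

```bash
cat >> h.py <<'E'
a=-.163;X=np.array([np.cos(a),np.sin(a),0]);Y=np.array([-np.sin(a),np.cos(a),0]);G=np.array([516,162,0])
def loc(p): return np.round([(p-G)@X,(p-G)@Y,p[2]],1)
E
cat > knob.py <<'E'
import sys
from h import *
a=[float(v) for v in sys.argv[1:]]
T=(160+a[0]/3.05-.3,150+a[1]/3.05-.3);S=(150+(a[2]-396)/2.6-.3,110+a[3]/2.6-.3)
p,e=tri(T,S);print("tri",loc(p),e)
for z in(115,120,124,129):print(z,loc(onz("top",T,z)),loc(onz("side",S,z)))
E
python3 knob.py 136 190 522 176
```

```text
tri [  0.5  39.1 122.6] 3.006469856110825
115 [  2.8  39.9 115. ] [  2.5  44.7 115. ]
120 [  2.1  38.8 120. ] [  0.4  41.6 120. ]
124 [  1.6  37.9 124. ] [ -1.3  39.1 124. ]
129 [  0.9  36.9 129. ] [ -3.4  36.  129. ]
```

The knob is at neutral, local (about 1, 38, 123.6). I descend on its left and push it across.

Call:
{"name": "servo_tool", "arguments": {"motion": [[-1,0.002,0.04,0,0,0,0],[-1,0.002,0.08,0,0,0,0],[-1,0.002,0.1,0,0,0,0],[-1,0.002,0.1,-0.006,0,0,0],[-1,0.002,0.1,-0.013,0,0,0],[-1,0.002,0.1,-0.02,0,0,0],[-1,0.002,0.1,-0.026,0,0,0],[-1,0.002,0.1,-0.026,0,0,0]]}}

```text
clock: 6.42
eef_pos: [528.3, 229.2, 106.8]
tcp_rot: [-1.57, -0.001, -0.164]
contact_force: [0.4, 0.3, -0.0]
opening: -0.004
```

Call:
{"name": "servo_tool", "arguments": {"motion": [[-1,0,0,-0.003,0,0,0],[-1,0,0,-0.006,0,0,0],[-1,0,0,-0.009,0,0,0],[-1,0,0,-0.012,0,0,0]]}}

```text
clock: 6.92
eef_pos: [526.6, 218.0, 106.6]
tcp_rot: [-1.57, -0.001, -0.163]
contact_force: [0.4, 3.4, 2.4]
opening: 0.003
```

Call:
{"name": "servo_tool", "arguments": {"motion": [[-1,0,0,-0.003,0,0,0],[-1,0,0,-0.006,0,0,0],[-1,0,0,-0.009,0,0,0],[-1,0,0,-0.012,0,0,0]]}}

```text
clock: 7.42
eef_pos: [524.2, 205.7, 106.2]
tcp_rot: [-1.571, 0.0, -0.163]
contact_force: [0.4, 2.5, 1.8]
opening: 0.0
```

Call:
{"name": "servo_tool", "arguments": {"motion": [[-1,0,0,-0.004,0,0,0],[-1,0,0,-0.008,0,0,0],[-1,0,0,-0.012,0,0,0],[-1,0,0,-0.016,0,0,0],[-1,0,0,-0.02,0,0,0],[-1,0,0,-0.024,0,0,0]]}}

```text
clock: 8.18
eef_pos: [520.3, 182.0, 106.2]
tcp_rot: [-1.571, 0.0, -0.163]
contact_force: [0.6, 2.9, 1.0]
opening: -0.002
```

Call:
{"name": "servo_tool", "arguments": {"motion": [[-1,0,0,-0.004,0,0,0],[-1,0,0,-0.008,0,0,0],[-1,0,0,-0.012,0,0,0],[-1,0,0,-0.016,0,0,0],[-1,0,0,-0.02,0,0,0],[-1,0,0,-0.023,0,0,0]]}}

```text
clock: 8.93
eef_pos: [516.4, 159.3, 106.1]
tcp_rot: [-1.571, 0.0, -0.163]
contact_force: [-0.0, 1.8, -1.8]
opening: 0.002
```

Call:
{"name": "servo_tool", "arguments": {"motion": [[-1,0,0,-0.002,0,0,0],[-1,0,0,-0.004,0,0,0],[-1,0,0,-0.004,0,0,0]]}}

```text
clock: 9.3
eef_pos: [515.9, 155.5, 106.3]
tcp_rot: [-1.571, 0.0, -0.163]
contact_force: [-0.9, 0.2, -1.1]
opening: 0.001
```

Call:
{"name": "servo_tool", "arguments": {"motion": [[-1,0,0,-0.002,0,0,0],[-1,0,0,-0.004,0,0,0],[-1,0,0,-0.004,0,0,0]]}}

```text
clock: 9.68
eef_pos: [515.3, 151.5, 106.3]
tcp_rot: [-1.571, 0.0, -0.163]
contact_force: [-0.8, 1.2, -0.9]
opening: 0.005
```

Call:
{"name": "servo_tool", "arguments": {"motion": [[-1,0,0,-0.001,0,0,0],[-1,0,0,-0.002,0,0,0],[-1,0,0,-0.002,0,0,0]]}}

```text
clock: 10.05
eef_pos: [515.0, 149.7, 106.3]
tcp_rot: [-1.571, 0.0, -0.163]
contact_force: [-0.1, 1.3, -0.8]
opening: 0.005
```

Call:
{"name": "servo_tool", "arguments": {"motion": [[-1,0,0,0.015,0,0,0],[-1,0,0,0.03,0,0,0],[-1,0,-0.05,0.03,0,0,0],[-1,0,-0.1,0.03,0,0,0],[-1,0,-0.1,0.08,0,0,0],[-1,0,-0.1,0.11,0,0,0],[-1,0,-0.1,0.11,0,0,0]]}}

```text
clock: 10.92
eef_pos: [533.0, 261.0, 206.4]
tcp_rot: [-1.57, -0.001, -0.16]
contact_force: [0.3, 0.2, 0.5]
opening: -0.002
```

```bash
python3 shot.py a3
```

```text
(377, 786, 3) (320, 396, 3)
[532.46514583 258.66566415 205.97241183] [ 0.67229559 -1.17076285 -0.0782966 ]
```

View pics/a3.png

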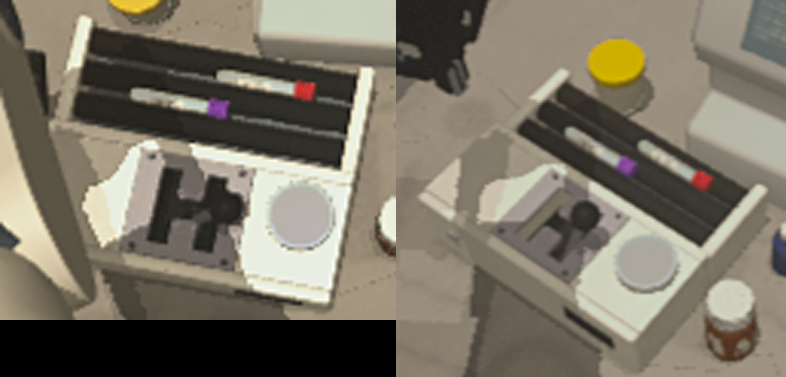

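The knob is now in the right track, at top crop (228,208) and side crop (585,214).

```bash
python3 knob.py 228 208 585 214
```

```text
tri [ -0.8 -40.  130.8] 2.5178054161747703
115 [  2.4 -38.4 115. ] [  4.9 -30.9 115. ]
120 [  1.7 -39.2 120. ] [  2.7 -33.6 120. ]
124 [  1.2 -39.8 124. ] [  1.  -35.7 124. ]
129 [  0.5 -40.5 129. ] [ -1.1 -38.3 129. ]
```

Call:
{"name": "servo_tool", "arguments": {"motion": [[-1,-0.033,0,-0.03,0,0,0],[-1,-0.066,0,-0.06,0,0,0],[-1,-0.066,0,-0.1,0,0,0],[-1,-0.066,0,-0.135,0,0,0],[-1,-0.066,0.03,-0.135,0,0,0],[-1,-0.066,0.07,-0.135,0,0,0],[-1,-0.066,0.1,-0.135,0,0,0],[-1,-0.066,0.102,-0.135,0,0,0],[-1,-0.066,0.102,-0.135,0,0,0]]}}

```text
clock: 12.15
eef_pos: [446.2, 135.6, 105.0]
tcp_rot: [-1.571, -0.0, -0.163]
contact_force: [0.2, 0.2, 1.0]
opening: 0.0
```

Call:
{"name": "servo_tool", "arguments": {"motion": [[-1,0.008,0,0,0,0,0],[-1,0.016,0,0,0,0,0],[-1,0.024,0,0,0,0,0],[-1,0.03,0,0,0,0,0],[-1,0.034,0,0,0,0,0]]}}

```text
clock: 12.78
eef_pos: [479.8, 130.1, 104.2]
tcp_rot: [-1.571, 0.0, -0.163]
contact_force: [-0.2, 0.3, 0.0]
opening: -0.002
```

Call:
{"name": "servo_tool", "arguments": {"motion": [[-1,0.003,0,0,0,0,0],[-1,0.006,0,0,0,0,0],[-1,0.009,0,0,0,0,0],[-1,0.012,0,0,0,0,0]]}}

```text
clock: 13.28
eef_pos: [491.1, 128.2, 104.3]
tcp_rot: [-1.571, 0.0, -0.163]
contact_force: [-2.3, 0.8, 0.9]
opening: 0.0
```

Call:
{"name": "servo_tool", "arguments": {"motion": [[-1,0.003,0,0,0,0,0],[-1,0.006,0,0,0,0,0],[-1,0.009,0,0,0,0,0],[-1,0.012,0,0,0,0,0],[-1,0.015,0,0,0,0,0],[-1,0.018,0,0,0,0,0],[-1,0.021,0,0,0,0,0],[-1,0.024,0,0,0,0,0],[-1,0.027,0,0,0,0,0]]}}

```text
clock: 14.4
eef_pos: [518.0, 123.9, 104.2]
tcp_rot: [-1.571, 0.0, -0.163]
contact_force: [-1.2, 0.2, -1.7]
opening: 0.001
```

Call:
{"name": "servo_tool", "arguments": {"motion": [[-1,0.002,0,0,0,0,0],[-1,0.004,0,0,0,0,0],[-1,0.005,0,0,0,0,0],[-1,0.005,0,0,0,0,0]]}}

```text
clock: 14.9
eef_pos: [522.9, 123.1, 104.3]
tcp_rot: [-1.571, -0.0, -0.163]
contact_force: [-2.0, 0.5, -0.5]
opening: -0.005
```

Call:
{"name": "servo_tool", "arguments": {"motion": [[-1,0.001,0,0,0,0,0],[-1,0.002,0,0,0,0,0],[-1,0.002,0,0,0,0,0]]}}

```text
clock: 15.28
eef_pos: [524.9, 122.8, 104.3]
tcp_rot: [-1.571, -0.0, -0.163]
contact_force: [-1.4, 0.6, -0.9]
opening: 0.002
```

Call:
{"name": "servo_tool", "arguments": {"motion": [[-1,0.001,0,0,0,0,0],[-1,0.002,0,0,0,0,0],[-1,0.002,0,0,0,0,0]]}}

```text
clock: 15.65
eef_pos: [526.9, 122.4, 104.3]
tcp_rot: [-1.571, -0.0, -0.163]
contact_force: [-1.5, 0.3, -1.0]
opening: -0.001
```

Call:
{"name": "servo_tool", "arguments": {"motion": [[-1,0.001,0,0,0,0,0],[-1,0.001,0,0,0,0,0]]}}

```text
clock: 15.9
eef_pos: [527.9, 122.3, 104.3]
tcp_rot: [-1.571, -0.0, -0.163]
contact_force: [-2.3, 0.1, -0.5]
opening: -0.0
```

Call:
{"name": "servo_tool", "arguments": {"motion": [[-1,0.001,0,0,0,0,0],[-1,0.001,0,0,0,0,0]]}}

```text
clock: 16.15
eef_pos: [528.7, 122.1, 104.2]
tcp_rot: [-1.571, 0.0, -0.163]
contact_force: [-2.8, 0.8, -2.2]
opening: 0.002
```

Call:
{"name": "servo_tool", "arguments": {"motion": [[-1,0.001,0,0,0,0,0],[-1,0.001,0,0,0,0,0]]}}

```text
clock: 16.4
eef_pos: [529.2, 122.0, 104.1]
tcp_rot: [-1.571, 0.001, -0.163]
contact_force: [-5.3, 1.9, -2.3]
opening: 0.003
```

Force is rising and the tool lags slightly, so this looks like the end stop. One more small push will confirm it.

Call:
{"name": "servo_tool", "arguments": {"motion": [[-1,0.001,0,0,0,0,0],[-1,0.001,0,0,0,0,0],[-1,0.001,0,0,0,0,0]]}}

```text
clock: 16.77
eef_pos: [529.6, 121.9, 103.9]
tcp_rot: [-1.571, 0.002, -0.163]
contact_force: [-6.5, 3.5, -0.3]
opening: -0.002
```

The force is 7 N and advance has almost stopped, so the lever is home. I back straight off, rise and move left, then look.

Call:
{"name": "servo_tool", "arguments": {"motion": [[-1,-0.01,0,0,0,0,0],[-1,-0.03,0,0,0,0,0],[-1,-0.055,0,0,0,0,0],[-1,-0.08,-0.03,0,0,0,0],[-1,-0.08,-0.07,0,0,0,0],[-1,-0.08,-0.11,0,0,0,0],[-1,-0.06,-0.11,0.05,0,0,0],[-1,-0.04,-0.11,0.1,0,0,0],[-1,-0.04,-0.11,0.14,0,0,0],[-1,-0.04,-0.11,0.14,0,0,0]]}}

```text
clock: 18.02
eef_pos: [515.0, 268.9, 214.6]
tcp_rot: [-1.569, -0.002, -0.161]
contact_force: [0.0, -0.5, -0.9]
opening: -0.001
```

```bash
python3 shot.py a4
```

```text
(377, 786, 3) (320, 396, 3)
[513.92086134 266.36957741 214.32675596] [-0.56480368 -0.68983312  0.58905649]
```

View pics/a4.png

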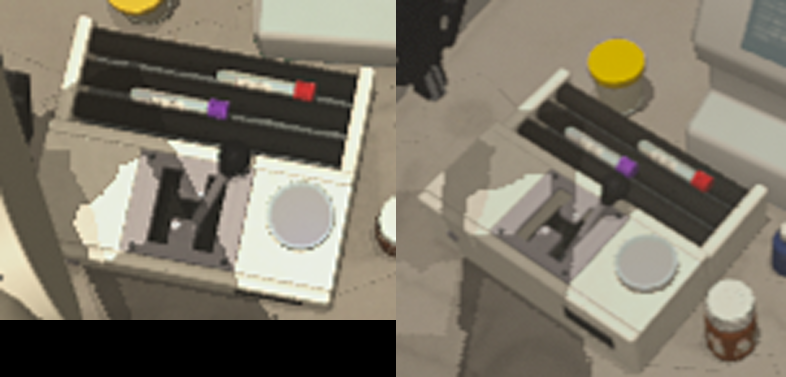

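The knob now stands at the far end of the right track, at top crop (234,160) and side crop (614,187). The tubes and dish look unmoved and the hand is clear.

```bash
python3 knob.py 234 160 614 187; python3 -c "
from rig import r
print(r.sign_off())"
```

```text
tri [ 42.3 -35.2 118.4] 0.44636480505214954
115 [ 43.  -34.8 115. ] [ 43.7 -33.3 115. ]
120 [ 42.1 -35.5 120. ] [ 41.3 -35.9 120. ]
124 [ 41.4 -36.1 124. ] [ 39.4 -38.  124. ]
129 [ 40.6 -36.9 129. ] [ 37.1 -40.6 129. ]
the job is handed in; nothing more can be done
None
```

The lever is in third speed, and I've handed the job in. With closed fingertips I pushed the knob back along the left track to neutral, across the gate, then forward into the third slot. I never gripped it or ran it into the fourth slot.

- **End stop:** pushing forward took about 2 N. At the end of the slot the force rose to about 7 N and the fingers almost stopped moving, so I took the lever as fully home.
- **Last picture:** the knob measured 42–43 mm forward and 35 mm right of the gate's centre. The nominal position is 45 mm and 36 mm. The 2–3 mm shortfall forward is about the size of the camera error.
- **Surroundings:** the tubes and dish looked unmoved, and the hand ended well clear, up and to the left. The job took about 18 s of the 67 s allowed.

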